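Dial the sample carousel to the green mark and start the measurement

ROBOT

A 6-joint arm with a two-finger parallel gripper is mounted at the origin on the work surface. World frame = base frame: x ahead of the robot, y to its left, z up, the work surface at z = 0. Lengths are in m, angles in degrees, forces in N, time in s.
With the tool pointing down it reaches from about 0.4 to 0.825 m from the base axis. Payload 7 kg.
Tool frame: the origin (TCP) lies midway between the tips of the shut fingers; the grasp point (between the pads) lies 19 mm behind it; z points along the fingers, y is the direction in which the jaws open and shut (so a half turn about z gives the same grasp; the last joint's range is limited). The gripper opens to 88 mm and grips with 3 to 60 N. Pads are 19 mm wide; open, the fingers measure 130 mm over their backs; the gripper's body (78 mm by 193 mm) begins 47 mm behind the grasp point.
Start: joints at [84.975, 20.546, 0.682, 0, -70.136, -16.507], TCP at [0.248, 0.628, 0.227] pointing down, gripper open.
Joint ranges: [-176.03, 176.03], [-82.01, 121.73], [-58.28, 71.71], [-173.87, 95.51], [-174.79, -0.11], [-173.66, 173.66]. Speed limits (degrees/s): [136.94, 136.94, 172.46, 180, 180, 180].

INTERFACE

Orientations are given as [roll, pitch, yaw] about the fixed x, y, z axes, in that order (R = Rz(yaw) Ry(pitch) Rx(roll)).
In Python, from plant import ctrl gives the robot as it stands. The module is installed in compiled form; this text tells all that it offers.
- The arm moves only by the tool arm_command, never from a script. Its argument "targets" is a list that holds one entry, the list of rows, each a list of 7 numbers: the turn, a rotation vector about the world's x, y, z in rad, then the shift along the world's x, y, z in cm, then the opening, from 0 (shut) to 1 (fully open). A call has 1 to 8 rows; each row is the pose to reach, as a shift and turn from the pose commanded when the call began; what a row does not reach only later rows make up. A row lasts 1/12 s, in which the tool goes at most 41.7 mm and 7.16 degrees, less where a joint would pass 70% of its speed; a pose out of reach is approached as far as the arm can. A call with a gripper value outside its range is refused whole. The fingers move at their own pace and stop on an object; the grip force is fixed at half the most. Time passes only in rows, so rows that repeat a pose let the fingers close. It gives the time, the measured TCP pose, the force and the opening at its end, in the units of the state.
- ctrl.get_obs(): the state, without advancing time (a new reading comes with each control period).
- ctrl.snapshot(name): name is "side" or "top"; returns the picture (480x640x3 uint8, blue, green, red); there is no depth.
- ctrl.camera_model(name): a dict with "K" (3x3 intrinsics, pixels), "distortion" ([k1, k2, p1, p2, k3] as OpenCV has them; the pictures are not rectified), "xyz" and "rotation" of the camera in the world. Camera axes: x right, y up, looking along -z (the intrinsics and any distortion apply to the point x, -y, -z); pixel columns grow to the right and rows downward; lengths in m; the calibration is good to about 2 mm. A picture is of the moment at which its call begins. camera_model takes no time and is no camera call.
- ctrl.close_job(): hands the job in, once; it reports no verdict.
The state is a dict: "clock": time; "joint_pos": joint angles; "qvel": joint speeds; "tau": joint torques, N m; "tool_pos": TCP position; "orientation": TCP orientation; "force": force on the tool from outside, world axes, zero at the start; "moment": the same for the moment, N m; "opening": finger opening in m.
Only numpy, scipy, OpenCV 4.12 (cv2) and the standard library are available. Lean on these libraries where they do the work, as an engineer would, in place of code of your own. Each camera call takes 0.05 s, during which the arm holds its last target. There are 200 camera calls.

TASK

Push the black tab to turn the sample carousel round until the tab points squarely at the middle of the green mark, then press the orange key fully down and let it come up again. The carousel must stay flat on its spindle (push it round, do not lift it), the key must not be pressed before the tab is at green, and everything else stays where it stands.

Things in the scene. Friction and masses are not known exactly. Their poses are not given: they have to be found in the camera images.
- console: Cream sample-changer console, fixed to the table: a flat box 290 (x) x 380 (y) x 70 mm tall. Origin at the centre of its underside; z up. Its top (the deck) is 70 mm above the table. A fixed brass spindle (39 mm diameter, rising 26 mm above the deck) stands at (0, -60) mm in the console's frame; the orange key is at (-65, 145) mm.
- carousel: Round aluminium sample carousel, a disc 176 mm in diameter and 12 mm thick (its top is 12 mm above the deck); five metal samples rise 8 mm above it. It lies loosely on the deck, its central hole (about 43 mm) over the spindle with about 2 mm of play, and can be turned either way without stops; only friction (up to 9 N at the tab) holds it where it is left; mass about 0.55 to 1.1 kg. Origin at the centre of its underside, z up, x towards the tab.
- tab (a point): Centre of the black upright tab on the carousel's rim: a fin 30 mm long radially (70 to 100 mm from the carousel's axis), 10 mm thick and 36 mm tall, its top 48 mm above the deck, with a thin white line along the top. This point is 85 mm from the axis and 30 mm above the deck. At the start the tab is on the side away from the robot, up to about 40 degrees to either side.
- pointer (a point): Imaginary point on the tab's centre line, 122 mm from the carousel's axis at deck height; when the tab points squarely at a coloured mark this point lies at the mark's centre.
- key (a joint): Orange round push key (30 mm diameter, black housing) on the console's deck: 0 when up, 0.006 m when fully down; fully down takes 4 N straight down; springs back by itself.
- key_top (a point): Centre of the top of the orange key, 22 mm above the deck when up; its housing is 12 mm tall.
- mark_red: Red position mark, a disc 26 mm in diameter and 3 mm thick, fixed on the console's deck with its centre 122 mm from the carousel's axis. Origin at the centre of its underside. The five marks are 60 degrees apart; which colour is where changes.
- mark_yellow: Yellow position mark, a disc 26 mm in diameter and 3 mm thick, fixed on the console's deck with its centre 122 mm from the carousel's axis. Origin at the centre of its underside. The five marks are 60 degrees apart; which colour is where changes.
- mark_green: Green position mark, a disc 26 mm in diameter and 3 mm thick, fixed on the console's deck with its centre 122 mm from the carousel's axis. Origin at the centre of its underside. The five marks are 60 degrees apart; which colour is where changes.
- mark_blue: Blue position mark, a disc 26 mm in diameter and 3 mm thick, fixed on the console's deck with its centre 122 mm from the carousel's axis. Origin at the centre of its underside. The five marks are 60 degrees apart; which colour is where changes.
- mark_violet: Violet position mark, a disc 26 mm in diameter and 3 mm thick, fixed on the console's deck with its centre 122 mm from the carousel's axis. Origin at the centre of its underside. The five marks are 60 degrees apart; which colour is where changes.
- billet: Loose aluminium sample cylinder, 38 mm diameter, 28 mm tall, standing on the console's deck behind the key. Bystander. Origin on its axis at the underside.
- coupon_brass: Loose brass sample cylinder, 36 mm diameter, 30 mm tall, on the table beside the console. Bystander. Origin on its axis at the underside.
- coupon_steel: Loose steel sample disc, 44 mm diameter, 22 mm tall, on the table beside the console. Bystander. Origin on its axis at the underside.
- mug: Loose blue ceramic mug, 76 mm diameter, 88 mm tall, on the table to the left. Bystander. Origin on its axis at the underside.
- jar: Loose amber glass jar, 60 mm diameter, 85 mm tall, on the table to the right. Bystander. Origin on its axis at the underside.
- brush: Loose hand brush lying on the table to the right. Bystander. Origin under its length, x along it.
- screwdriver: Loose screwdriver lying on the table to the left. Bystander. Origin under its length, x along it.
Not all that is in view belongs to the job. What is shaped like the carousel but red or yellow is not meant.

How it is judged (in metres and radians):
On the way, in this order (a step that is already met when the one before it is completed fails the run):
1. the tab points at the green mark and the carousel is at rest (horizontal distance between pointer and mark_green below 0.008 m and angular speed of carousel below 0.1 rad/s), for 0.3 s.
2. the orange key is pressed down (value of joint key above 0.004 m and horizontal distance between pointer and mark_green below 0.008 m), for 0.05 s.
At the end, for the whole second after the job is handed in: the tab's centre line points within 8 mm of the green mark's centre (pointer within 8 mm of it, horizontally), the carousel lies flat on the deck (within 5 mm, tilted less than 0.06 rad) and at rest, and the key is up again (less than 2 mm down) (all of step 1 and value of joint key below 0.002 m and z of carousel in the frame of console between 0.066 and 0.075 m and angle between carousel's own z axis and vertical below 0.06 rad); the robot touches nothing.
It fails at once if the carousel is lifted more than 8 mm or tipped more than 0.15 rad (z of carousel in the frame of console above 0.078 m or angle between carousel's own z axis and vertical above 0.15 rad).
It fails at once if the key is pressed (3 mm or more) while the tab is not at the green mark (value of joint key above 0.003 m and not (horizontal distance between pointer and mark_green below 0.008 m)).
It fails at once if a bystander is moved more than 15 mm (distance of any of billet, coupon_brass, coupon_steel, mug, jar, brush, screwdriver from where it was at the start of the episode above 0.015 m).
It also fails if it takes over 51 s, if anything falls off the work surface, if the arm or the gripper's body presses on something with over 40 N, if the wrist force passes 120 N, or if a joint passes its speed limit or range.

## Working session

There is one attempt and no reset: what is moved stays moved. The work goes in short steps, Python scripts to look and compute and a tool call to move; the robot and the scene stay as the last step left them, time stands still between calls to the robot, and variables do not carry over. Pictures are saved under pics/ and viewed, about 8 in all and at most 12, crops included, and the job is handed in when it is done.

Besides the shell and the picture viewer there is one more tool, called after "Call:" by a JSON object that holds its "fn" and its "kwargs". arm_command: Moves the arm, as the interface text tells. Its arguments: {"type":"object","properties":{"targets":{"type":"array","items":{"type":"array","items":{"type":"array","items":{"type":"number"}}}}},"required":["targets"]}

```bash
mkdir -p pics; cat > h.py <<'E'
import numpy as np, cv2
from plant import ctrl
def ray(cam,uv):
    m=ctrl.camera_model(cam);K=np.array(m["K"]);R=np.array(m["rotation"])
    p=cv2.undistortPoints(np.array(uv,float).reshape(-1,1,2),K,np.array(m["distortion"])).reshape(-1,2)
    d=np.c_[p[:,0],-p[:,1],-np.ones(len(p))]@R.T
    return np.array(m["xyz"]),d
def onz(cam,uv,z):
    o,d=ray(cam,uv); return o+d*((z-o[2])/d[:,2])[:,None]
def proj(cam,P):
    m=ctrl.camera_model(cam);R=np.array(m["rotation"])
    q=(np.array(P,float).reshape(-1,3)-np.array(m["xyz"]))@R*[1,-1,-1]
    return cv2.projectPoints(q,np.zeros(3),np.zeros(3),np.array(m["K"]),np.array(m["distortion"]))[0].reshape(-1,2)
E
python3 - <<'E'
from h import *
for n in("top","side"):
    cv2.imwrite(f"pics/{n}0.png",ctrl.snapshot(n)); m=ctrl.camera_model(n); print(n,m)
print(ctrl.get_obs())
E
```

```text
top {'K': array([[506.62659749,   0.        , 317.41941067],
       [  0.        , 506.62659749, 239.01580993],
       [  0.        ,   0.        ,   1.        ]]), 'distortion': array([-0.07967498,  0.        ,  0.        ,  0.        ,  0.        ]), 'xyz': array([0.36440443, 0.03305131, 1.27657976]), 'rotation': array([  5.23814858,   0.10311318, -91.34079461])}
side {'K': array([[577.4207135 ,   0.        , 313.53991266],
       [  0.        , 577.4207135 , 233.27962395],
       [  0.        ,   0.        ,   1.        ]]), 'distortion': array([-0.16525031,  0.        ,  0.        ,  0.        ,  0.        ]), 'xyz': array([ 0.25354458, -1.00989067,  1.04652336]), 'rotation': array([ 48.14646202,   0.25413507, -12.16537804])}
{'clock': 0.1, 'joint_pos': array([ 8.49750071e+01,  2.05866771e+01,  6.39334165e-01, -1.81883430e-02,
       -7.01347715e+01, -1.65062889e+01]), 'qvel': array([-0.00820726, -0.07443469,  0.10297972, -0.00024676, -0.0337708 ,
       -0.0055487 ]), 'tau': array([-4.31723483e-04, -5.84161699e+01,  2.93751490e+01,  7.01565027e+00,
        1.01857900e-02, -4.37059907e-05]), 'tool_pos': array([0.24760041, 0.62748576, 0.22572469]), 'orientation': array([ 1.79916411e+02, -6.93808995e-03, -2.15374696e+01]), 'force': array([-0.55432858,  0.84537898, -0.13997887]), 'moment': array([-0.01878703,  0.07477808,  0.0437871 ]), 'opening': 0.0877387128346195}
```

View pics/top0.png

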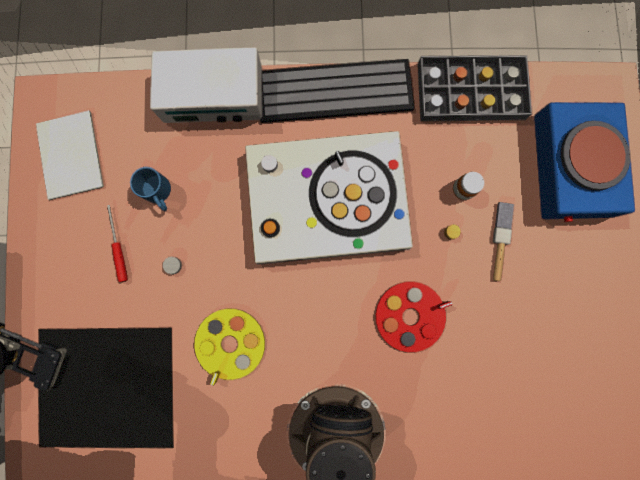

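View pics/side0.png

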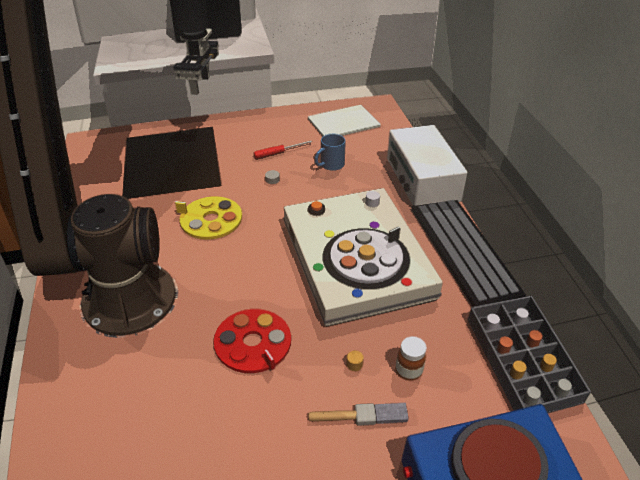

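The top view shows the tab at about (339,159), green at (358,244) on the robot's side, the key at (270,228) and the billet at (269,163). The side view agrees, with green at (318,267) and the key at (317,208).

```bash
sed -i 's/R=np.array(m\["rotation"\])/R=Rot.from_euler("xyz",m["rotation"],degrees=True).as_matrix()/; 1a from scipy.spatial.transform import Rotation as Rot' h.py
cat >> h.py <<'E'
from scipy.optimize import least_squares
RNG={"red":(0,8),"yellow":(24,34),"green":(45,85),"blue":(100,120),"violet":(132,160)}
def blobs(img,lo,hi,smin=90,vmin=50):
    h=cv2.cvtColor(img,cv2.COLOR_BGR2HSV);m=cv2.inRange(h,(lo,smin,vmin),(hi,255,255))
    n,l,s,c=cv2.connectedComponentsWithStats(m);return [(s[i,4],c[i]) for i in range(1,n) if s[i,4]>12]
PX={"top":dict(red=(393,165),yellow=(311,223),green=(358,244),blue=(399,214),violet=(306,173)),
"side":dict(red=(406,282),yellow=(329,234),green=(318,267),blue=(357,293),violet=(374,225))}
def marks(cam,img):
    r={}
    for k,(lo,hi) in RNG.items():
        b=[c for a,c in blobs(img,lo,hi) if np.hypot(*(c-PX[cam][k]))<8]
        if b: r[k]=onz(cam,[b[0]],.073)[0,:2]
    return r
E
python3 - <<'E'
from h import *
for n in("top","side"):
    im=cv2.imread(f"pics/{n}0.png");r=marks(n,im);print(n,{k:v.round(4) for k,v in r.items()})
    P=np.array(list(r.values()))
    f=least_squares(lambda c:np.hypot(*(P-c).T)-.122,P.mean(0));c=f.x;print("centre",c,f.fun.round(4))
    print({k:np.degrees(np.arctan2(*(v-c)[::-1])).round(1) for k,v in r.items()})
    kb=[b for b in blobs(im,5,22,150,90) if np.hypot(*(b[1]-((270,228) if n=="top" else (317,206))))<12];print("key",kb,[onz(n,[b[1]],.092) for b in kb])
    u,v=(339,159) if n=="top" else (394,235)
    cv2.imwrite(f"pics/c{n}.png",cv2.resize(im[v-25:v+25,u-30:u+30],None,fx=8,fy=8,interpolation=0))
a,b=[cv2.imread(f"pics/c{n}.png") for n in("top","side")];cv2.imwrite("pics/tabs.png",np.vstack([a,b])[:, :]) if 0 else cv2.imwrite("pics/tabs.png",cv2.resize(np.hstack([a,b]),(792,330)))
E
```

```text
top {'red': array([ 0.6524, -0.155 ]), 'yellow': array([0.5158, 0.0465]), 'green': array([ 0.463, -0.063]), 'blue': array([ 0.5315, -0.1637]), 'violet': array([0.6373, 0.0554])}
centre [ 0.58445762 -0.05409413] [-0.0004 -0.0002 -0.0002 -0.0003 -0.0005]
{'red': np.float64(-56.1), 'yellow': np.float64(124.3), 'green': np.float64(-175.8), 'blue': np.float64(-115.8), 'violet': np.float64(64.2)}
key [(np.int32(129), array([269.45736434, 226.88372093]))] [array([[0.50437448, 0.14490604, 0.092     ]])]
side {'red': array([ 0.6529, -0.1561]), 'yellow': array([0.5159, 0.0448]), 'green': array([ 0.4633, -0.0648]), 'blue': array([ 0.5317, -0.1649]), 'violet': array([0.6375, 0.0534])}
centre [ 0.58468826 -0.05564559] [-0.0005 -0.0003 -0.0002 -0.0006 -0.0008]
{'red': np.float64(-55.8), 'yellow': np.float64(124.4), 'green': np.float64(-175.7), 'blue': np.float64(-115.9), 'violet': np.float64(64.2)}
key [(np.int32(81), array([316.20987654, 205.60493827]))] [array([[0.50367558, 0.13731843, 0.092     ]])]
```

View pics/tabs.png

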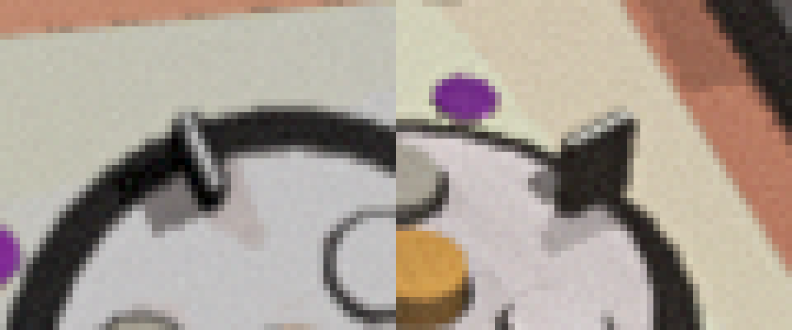

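The crops show the white line on the tab from about (336.7,151.5) outer to (341.6,162.5) inner in the top view.

```bash
python3 - <<'E'
from h import *
p=onz("top",[(336.9,151.8),(341.6,162.3)],.118)[:,:2];q=onz("side",[(364+172/6.6+0,210+137/6.6),(364+233/6.6,210+112/6.6)],.118)[:,:2]
c=np.array([.5845,-.0547])
for n,e in(("top",p),("side",q)):
    m=e.mean(0);print(n,e.round(4),np.hypot(*(m-c)),np.degrees(np.arctan2(*(m-c)[::-1])))
E
```

```text
top [[ 0.6744 -0.0177]
 [ 0.649  -0.028 ]] 0.08351282573274217 22.434773262319382
side [[ 0.6512 -0.0268]
 [ 0.6777 -0.0184]] 0.08618579263194846 21.877491220249777
```

Call:
{"fn": "arm_command", "kwargs": {"targets": [[[0, 0, -0.1, 1.75, -2.7, 0, 0.4], [0, 0, -0.2, 3.5, -5.4, 0, 0.4], [0, 0, -0.3, 5.25, -8.1, 0, 0.4], [0, 0, -0.4, 7, -10.8, 0, 0.4], [0, 0, -0.5, 8.75, -13.5, 0, 0.4], [0, 0, -0.6, 10.5, -16.2, 0, 0.4], [0, 0, -0.7, 12.25, -18.9, 0, 0.4], [0, 0, -0.8, 14, -21.6, 0, 0.4]]]}}

```text
clock: 0.77
tool_pos: [0.3882, 0.4103, 0.2263]
orientation: [180.0, -0.0, -67.6]
force: [0.5, 0.7, 0.8]
opening: 0.04
```

Call:
{"fn": "arm_command", "kwargs": {"targets": [[[0, 0, -0.1, 1.75, -2.7, 0, 0.4], [0, 0, -0.2, 3.5, -5.4, 0, 0.4], [0, 0, -0.3, 5.25, -8.1, 0, 0.4], [0, 0, -0.4, 7, -10.8, 0, 0.4], [0, 0, -0.5, 8.75, -13.5, 0, 0.4], [0, 0, -0.6, 10.5, -16.2, 0, 0.4], [0, 0, -0.7, 12.25, -18.9, 0, 0.4], [0, 0, -0.8, 14, -21.6, 0, 0.4]]]}}

```text
clock: 1.43
tool_pos: [0.5282, 0.1943, 0.2264]
orientation: [180.0, -0.0, -113.5]
force: [0.7, 0.7, 0.4]
opening: 0.0351
```

Call:
{"fn": "arm_command", "kwargs": {"targets": [[[0, 0, -0.1, 1.7, -2.7, 0, 0.4], [0, 0, -0.2, 3.4, -5.4, 0, 0.4], [0, 0, -0.3, 5.1, -8.1, 0, 0.4], [0, 0, -0.4, 6.8, -10.9, 0, 0.4], [0, 0, -0.5, 8.5, -13.6, 0, 0.4], [0, 0, -0.6, 10.2, -16.3, 0, 0.4], [0, 0, -0.7, 11.9, -19, 0, 0.4], [0, 0, -0.777, 13.5, -21.7, 0, 0.4]]]}}

```text
clock: 2.1
tool_pos: [0.6632, -0.0226, 0.2261]
orientation: [180.0, -0.0, -158.0]
force: [0.7, 1.4, 0.5]
opening: 0.0351
```

Call:
{"fn": "arm_command", "kwargs": {"targets": [[[0, 0, 0, 0, 0, -3, 0.4], [0, 0, 0, 0, 0, -6, 0.4], [0, 0, 0, 0, 0, -8.5, 0.4], [0, 0, 0, 0, 0, -9, 0.4], [0, 0, 0, 0, 0, -9, 0.4]]]}}

```text
clock: 2.52
tool_pos: [0.6614, -0.0215, 0.1343]
orientation: [180.0, -0.3, -157.7]
force: [-0.3, -0.1, 0.1]
opening: 0.0346
```

```bash
python3 - <<'E'
from h import *
o=ctrl.get_obs();print(o["tool_pos"],o["orientation"],o["opening"],o["joint_pos"])
a=ctrl.snapshot("side");cv2.imwrite("pics/s1.png",cv2.resize(a[170:300,300:470],None,fx=4,fy=4,interpolation=2))
E
```

```text
[ 0.66138264 -0.02151583  0.13434051] [ 179.95653329   -0.26488189 -157.73597485] 0.03461914971148284 [ 1.49797342e+01  2.32906082e+01 -7.73758523e+00 -1.10913011e-02
 -5.92400624e+01 -8.27101146e+01]
```

View pics/s1.png

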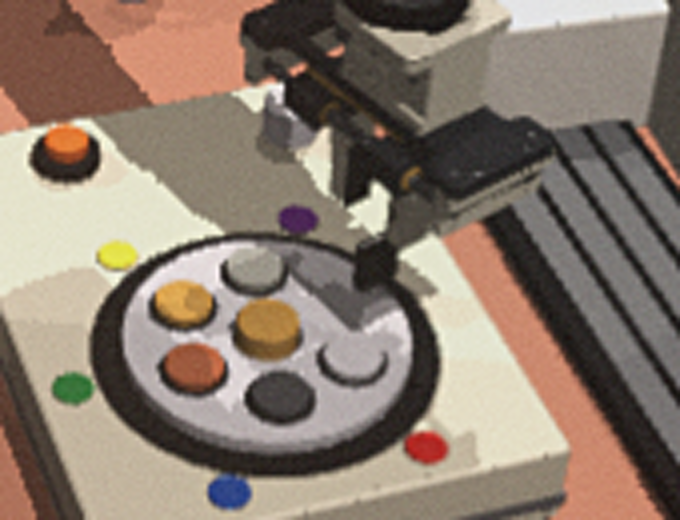

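The crop shows the two fingers on either side of the tab (tab at about (375,260) of the crop). I'll lower over it.

Call:
{"fn": "arm_command", "kwargs": {"targets": [[[0, 0, 0, 0, 0, -1.2, 0.4], [0, 0, 0, 0, 0, -2.4, 0.4], [0, 0, 0, 0, 0, -3.6, 0.4], [0, 0, 0, 0, 0, -3.7, 0.4], [0, 0, 0, 0, 0, -3.7, 0.25], [0, 0, 0, 0, 0, -3.7, 0.25]]]}}

```text
clock: 3.07
tool_pos: [0.663, -0.0211, 0.0998]
orientation: [-180.0, 0.0, -157.7]
force: [0.3, -0.7, 0.2]
opening: 0.0268
```

```bash
python3 - <<'E'
import numpy as np
for k in range(6):
    a0=22.2+27*k
    a=np.radians(a0+27/8*np.arange(1,9)); b=np.radians(a0)
    print([[0,0,round(float(t-b),3),round(8.5*(np.cos(t)-np.cos(b)),2).item(),round(8.5*(np.sin(t)-np.sin(b)),2).item(),0,.16] for t in a])
E
```

```text
[[0, 0, 0.059, -0.2, 0.46, 0, 0.16], [0, 0, 0.118, -0.43, 0.9, 0, 0.16], [0, 0, 0.177, -0.69, 1.33, 0, 0.16], [0, 0, 0.236, -0.97, 1.75, 0, 0.16], [0, 0, 0.295, -1.27, 2.15, 0, 0.16], [0, 0, 0.353, -1.6, 2.53, 0, 0.16], [0, 0, 0.412, -1.95, 2.88, 0, 0.16], [0, 0, 0.471, -2.32, 3.22, 0, 0.16]]
[[0, 0, 0.059, -0.39, 0.32, 0, 0.16], [0, 0, 0.118, -0.79, 0.61, 0, 0.16], [0, 0, 0.177, -1.22, 0.88, 0, 0.16], [0, 0, 0.236, -1.66, 1.12, 0, 0.16], [0, 0, 0.295, -2.11, 1.34, 0, 0.16], [0, 0, 0.353, -2.57, 1.52, 0, 0.16], [0, 0, 0.412, -3.04, 1.69, 0, 0.16], [0, 0, 0.471, -3.53, 1.82, 0, 0.16]]
[[0, 0, 0.059, -0.49, 0.11, 0, 0.16], [0, 0, 0.118, -0.98, 0.18, 0, 0.16], [0, 0, 0.177, -1.48, 0.23, 0, 0.16], [0, 0, 0.236, -1.98, 0.25, 0, 0.16], [0, 0, 0.295, -2.48, 0.23, 0, 0.16], [0, 0, 0.353, -2.98, 0.19, 0, 0.16], [0, 0, 0.412, -3.48, 0.12, 0, 0.16], [0, 0, 0.471, -3.97, 0.02, 0, 0.16]]
[[0, 0, 0.059, -0.48, -0.13, 0, 0.16], [0, 0, 0.118, -0.96, -0.29, 0, 0.16], [0, 0, 0.177, -1.42, -0.47, 0, 0.16], [0, 0, 0.236, -1.88, -0.68, 0, 0.16], [0, 0, 0.295, -2.32, -0.92, 0, 0.16], [0, 0, 0.353, -2.74, -1.18, 0, 0.16], [0, 0, 0.412, -3.15, -1.47, 0, 0.16], [0, 0, 0.471, -3.55, -1.78, 0, 0.16]]
[[0, 0, 0.059, -0.37, -0.33, 0, 0.16], [0, 0, 0.118, -0.73, -0.69, 0, 0.16], [0, 0, 0.177, -1.06, -1.07, 0, 0.16], [0, 0, 0.236, -1.36, -1.46, 0, 0.16], [0, 0, 0.295, -1.65, -1.87, 0, 0.16], [0, 0, 0.353, -1.91, -2.3, 0, 0.16], [0, 0, 0.412, -2.14, -2.74, 0, 0.16], [0, 0, 0.471, -2.35, -3.2, 0, 0.16]]
[[0, 0, 0.059, -0.18, -0.47, 0, 0.16], [0, 0, 0.118, -0.33, -0.94, 0, 0.16], [0, 0, 0.177, -0.46, -1.43, 0, 0.16], [0, 0, 0.236, -0.55, -1.92, 0, 0.16], [0, 0, 0.295, -0.62, -2.42, 0, 0.16], [0, 0, 0.353, -0.66, -2.92, 0, 0.16], [0, 0, 0.412, -0.66, -3.42, 0, 0.16], [0, 0, 0.471, -0.64, -3.92, 0, 0.16]]
```

Call:
{"fn": "arm_command", "kwargs": {"targets": [[[0, 0, 0.059, -0.2, 0.46, 0, 0.16], [0, 0, 0.118, -0.43, 0.9, 0, 0.16], [0, 0, 0.177, -0.69, 1.33, 0, 0.16], [0, 0, 0.236, -0.97, 1.75, 0, 0.16], [0, 0, 0.295, -1.27, 2.15, 0, 0.16], [0, 0, 0.353, -1.6, 2.53, 0, 0.16], [0, 0, 0.412, -1.95, 2.88, 0, 0.16], [0, 0, 0.471, -2.32, 3.22, 0, 0.16]]]}}

```text
clock: 3.73
tool_pos: [0.6399, 0.0107, 0.1003]
orientation: [-179.9, 0.0, -130.6]
force: [0.9, -3.0, -0.6]
opening: 0.014
```

Call:
{"fn": "arm_command", "kwargs": {"targets": [[[0, 0, 0.059, -0.39, 0.32, 0, 0.16], [0, 0, 0.118, -0.79, 0.61, 0, 0.16], [0, 0, 0.177, -1.22, 0.88, 0, 0.16], [0, 0, 0.236, -1.66, 1.12, 0, 0.16], [0, 0, 0.295, -2.11, 1.34, 0, 0.16], [0, 0, 0.353, -2.57, 1.52, 0, 0.16], [0, 0, 0.412, -3.04, 1.69, 0, 0.16], [0, 0, 0.471, -3.53, 1.82, 0, 0.16]]]}}

```text
clock: 4.4
tool_pos: [0.605, 0.0292, 0.1005]
orientation: [-179.9, 0.0, -103.6]
force: [2.0, -2.3, -1.2]
opening: 0.0139
```

Call:
{"fn": "arm_command", "kwargs": {"targets": [[[0, 0, 0.059, -0.49, 0.11, 0, 0.16], [0, 0, 0.118, -0.98, 0.18, 0, 0.16], [0, 0, 0.177, -1.48, 0.23, 0, 0.16], [0, 0, 0.236, -1.98, 0.25, 0, 0.16], [0, 0, 0.295, -2.48, 0.23, 0, 0.16], [0, 0, 0.353, -2.98, 0.19, 0, 0.16], [0, 0, 0.412, -3.48, 0.12, 0, 0.16], [0, 0, 0.471, -3.97, 0.02, 0, 0.16]]]}}

```text
clock: 5.07
tool_pos: [0.5659, 0.0297, 0.1008]
orientation: [-179.8, -0.0, -76.6]
force: [2.7, -1.0, -1.0]
opening: 0.0142
```

Call:
{"fn": "arm_command", "kwargs": {"targets": [[[0, 0, 0.059, -0.48, -0.13, 0, 0.16], [0, 0, 0.118, -0.96, -0.29, 0, 0.16], [0, 0, 0.177, -1.42, -0.47, 0, 0.16], [0, 0, 0.236, -1.88, -0.68, 0, 0.16], [0, 0, 0.295, -2.32, -0.92, 0, 0.16], [0, 0, 0.353, -2.74, -1.18, 0, 0.16], [0, 0, 0.412, -3.15, -1.47, 0, 0.16], [0, 0, 0.471, -3.55, -1.78, 0, 0.16]]]}}

```text
clock: 5.73
tool_pos: [0.5308, 0.0121, 0.1009]
orientation: [-179.8, -0.1, -49.6]
force: [3.7, 0.4, -1.0]
opening: 0.014
```

Call:
{"fn": "arm_command", "kwargs": {"targets": [[[0, 0, 0.059, -0.37, -0.33, 0, 0.16], [0, 0, 0.118, -0.73, -0.69, 0, 0.16], [0, 0, 0.177, -1.06, -1.07, 0, 0.16], [0, 0, 0.236, -1.36, -1.46, 0, 0.16], [0, 0, 0.295, -1.65, -1.87, 0, 0.16], [0, 0, 0.353, -1.91, -2.3, 0, 0.16], [0, 0, 0.412, -2.14, -2.74, 0, 0.16], [0, 0, 0.471, -2.35, -3.2, 0, 0.16]]]}}

```text
clock: 6.4
tool_pos: [0.5074, -0.0197, 0.1009]
orientation: [-179.8, -0.2, -22.6]
force: [2.8, 2.4, -0.6]
opening: 0.0137
```

Call:
{"fn": "arm_command", "kwargs": {"targets": [[[0, 0, 0.059, -0.18, -0.47, 0, 0.16], [0, 0, 0.118, -0.33, -0.94, 0, 0.16], [0, 0, 0.177, -0.46, -1.43, 0, 0.16], [0, 0, 0.236, -0.55, -1.92, 0, 0.16], [0, 0, 0.295, -0.62, -2.42, 0, 0.16], [0, 0, 0.353, -0.66, -2.92, 0, 0.16], [0, 0, 0.412, -0.66, -3.42, 0, 0.16], [0, 0, 0.471, -0.64, -3.92, 0, 0.16]]]}}

```text
clock: 7.07
tool_pos: [0.501, -0.0589, 0.1009]
orientation: [-179.9, -0.2, 4.4]
force: [2.8, 3.4, 0.4]
opening: 0.0139
```

```bash
python3 - <<'E'
from h import *
o=ctrl.get_obs();print(o["tool_pos"],o["orientation"],o["opening"],o["joint_pos"],o["force"])
c=np.array([.5845,-.0547]);d=o["tool_pos"][:2]-c;print(np.hypot(*d),np.degrees(np.arctan2(d[1],d[0])))
b=ctrl.snapshot("side")
cv2.imwrite("pics/s2.png",cv2.resize(b[170:330,270:470],None,fx=4,fy=4,interpolation=2)[:600])
E
```

```text
[ 0.50100822 -0.05893783  0.1009059 ] [-179.94546715   -0.24378102    4.38753633] 0.013878480006309939 [ 1.56322907e+01  1.14786443e+01 -3.03876405e+01 -8.01942660e-03
 -4.78839804e+01  7.87607267e+01] [2.82451381 3.43639925 0.4285167 ]
0.08359926148288109 -177.09430443855305
```

View pics/s2.png

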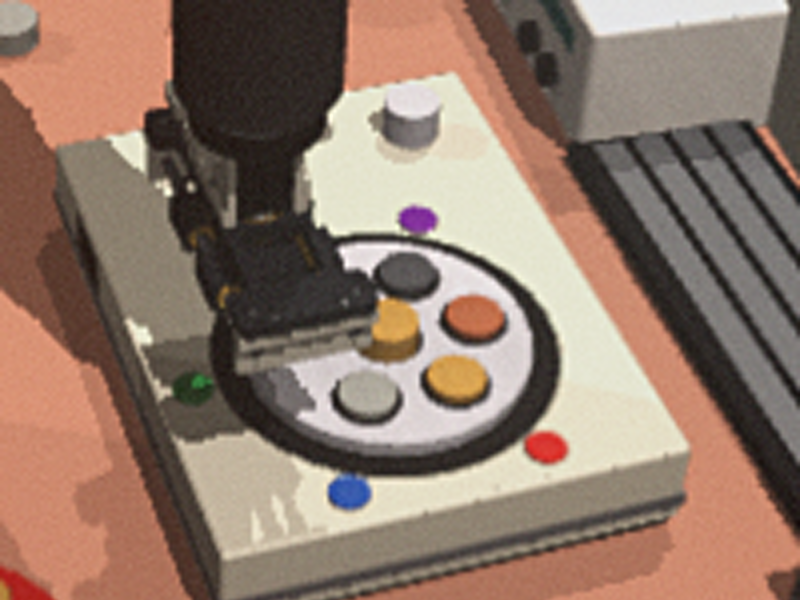

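Call:
{"fn": "arm_command", "kwargs": {"targets": [[[0, 0, 0, 0, -0.2, 0, 0.16], [0, 0, 0, 0, -0.2, 0, 0.09], [0, 0, 0, 0, -0.2, 0, 0.09], [0, 0, 0, 0, -0.2, 0, 0.09]]]}}

```text
clock: 7.45
tool_pos: [0.5003, -0.061, 0.1005]
orientation: [-180.0, -0.1, 4.2]
force: [0.9, 4.2, 6.3]
opening: 0.0096
```

Call:
{"fn": "arm_command", "kwargs": {"targets": [[[0, 0, 0, 0, 0, 0, 0.35], [0, 0, 0, 0, 0, 0, 0.35], [0, 0, 0, 0, 0, 0, 0.35], [0, 0, 0, 0, 0, 0, 0.35], [0, 0, 0, 0, 0, 3, 0.35], [0, 0, 0, 0, 0, 6, 0.35], [0, 0, 0, 0, 0, 9, 0.35], [0, 0, 0, 0, 0, 12, 0.35]]]}}

```text
clock: 8.12
tool_pos: [0.4985, -0.0618, 0.2206]
orientation: [180.0, 0.1, 4.2]
force: [0.9, 0.2, 0.4]
opening: 0.0304
```

Call:
{"fn": "arm_command", "kwargs": {"targets": [[[0, 0, 0, 0, 3.5, 0, 0.35], [0, 0, 0, 0, 7, 0, 0.2], [0, 0, 0, 0, 10.5, 0, 0], [0, 0, 0, 0, 14, 0, 0], [0, 0, 0, 0.2, 17, 0, 0], [0, 0, 0, 0.4, 20.5, 0, 0], [0, 0, 0, 0.4, 20.5, 0, 0]]]}}

```text
clock: 8.7
tool_pos: [0.5035, 0.1477, 0.2192]
orientation: [-180.0, -0.0, 4.4]
force: [1.3, -0.6, -0.0]
opening: 0.0013
```

```bash
python3 - <<'E'
from h import *
o=ctrl.get_obs();print(o["tool_pos"],o["orientation"],o["opening"],o["force"])
a=ctrl.snapshot("top");b=ctrl.snapshot("side");cv2.imwrite("pics/top3.png",a);cv2.imwrite("pics/side3.png",b)
A=cv2.resize(a[205:265,320:390],None,fx=5.6,fy=5.6,interpolation=0);B=cv2.resize(b[222:282,305:375],None,fx=5.6,fy=5.6,interpolation=0)
cv2.imwrite("pics/f3.png",np.hstack([A,B]))
c=np.array([.5845,-.0547]);t=np.radians(184.2)
for n in("top","side"):
    r=marks(n,{"top":a,"side":b}[n]);print(n,r.get("green"),proj(n,[[*(c+q*np.array([np.cos(t),np.sin(t)])),.118] for q in(.1,.07)]))
E
```

```text
[0.50349344 0.14767082 0.21918707] [-1.79996635e+02 -7.13336586e-03  4.35132810e+00] 0.0012730441451680257 [ 1.2766942  -0.58807462 -0.04498565]
top [ 0.46273876 -0.06317578] [[358.42182204 231.93581141]
 [357.06665405 219.05763916]]
side [ 0.46326484 -0.06481299] [[326.5797162  250.76492221]
 [338.80429449 248.2331664 ]]
```

View pics/f3.png

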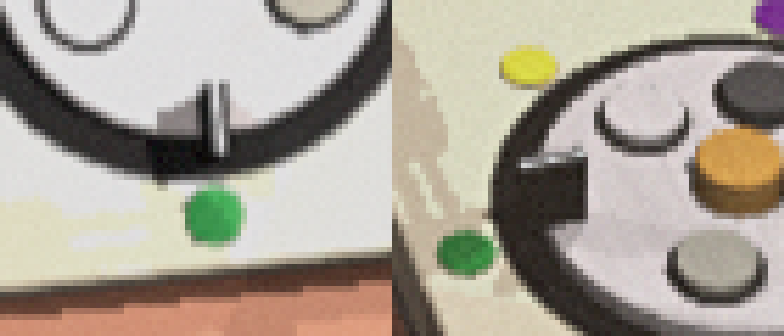

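The top crop shows the tab's white line from about (357,220) to (359,232), and it points at green (358,244).

```bash
python3 - <<'E'
from h import *
im=cv2.imread("pics/top3.png");g=cv2.cvtColor(im,cv2.COLOR_BGR2GRAY)
print(g[217:236,350:368])
c=np.array([.5845,-.0541]);G=np.array([.4627,-.0631])
E
```

```text
[[222 224 222 224 223 222 224 224 221 222 223 221 223 223 223 221 222 224]
 [222 221 223 224 223 223 221 222 225 222 224 223 223 222 225 222 221 223]
 [224 223 222 225 223 219 188 192 222 180 191 222 224 221 224 222 223 223]
 [222 222 223 224 222 192 110 137 209 103 141 222 222 223 222 222 222 222]
 [223 224 224 223 217 135  49 115 211 108 139 220 224 221 222 223 222 221]
 [224 224 223 194 180  78  27 109 213 112 124 213 224 223 226 222 224 223]
 [221 189 181 140 127  51  25 109 215 128 111 200 218 224 221 226 222 223]
 [184 141 136 132 129  60  21  99 200 138 102 199 210 213 218 222 223 223]
 [138 131 132 133 129  70  22  87 179 138 100 202 208 206 212 223 225 223]
 [132 133 137 137 128  75  23  78 162 156 109 203 207 206 211 198 190 168]
 [133 134 133 137 134  86  29  66 149 175 100 161 167 162 160 128 103  70]
 [110 110 109 116 111  85  25  63 151 193  84  69  78  60  59  47  48  43]
 [ 49  58  59  60  62  53  14  58 145 212  92  31  43  43  42  42  39  45]
 [ 24  18  21  24  15  22  12  45 128 215  94  29  41  49  44  48  43  45]
 [ 21  18  16  20  14  23  11  37 115 194  85  36  40  47  44  44  49  43]
 [ 22  26  21  26  18   6  15  21  64 128  66  41  44  43  48  43  48  40]
 [ 16  19  23  20  23  12  11  12  18  42  33  40  44  43  44  41  43  50]
 [ 20  28  17  24  26  22  21  31  41  34  37  39  43  45  52  57  74 110]
 [ 16  20  29  22  26  38  41  48  51  56  55  62  73 105 112 140 169 189]]
```

```bash
python3 - <<'E'
from h import *
im=cv2.imread("pics/top3.png");g=cv2.cvtColor(im,cv2.COLOR_BGR2GRAY).astype(float)
v=np.arange(220,232);w=np.clip(g[v,357:361]-90,0,None);u=(w*np.arange(357,361)).sum(1)/w.sum(1)
P=onz("top",np.c_[u,v],.118)[:,:2];s=np.polyfit(P[:,0],P[:,1],1);print(u.round(2),P.mean(0))
G=marks("top",im)["green"];ym=np.polyval(s,.5)
print("extrap y",np.polyval(s,G[0]),"G",G,"line angle",np.degrees(np.arctan(s[0])))
c=np.array([.58446,-.05409]);m=P.mean(0)-c;a=np.arctan2(m[1],m[0]);print(np.degrees(a),"ptr by centre",c+.122*np.array([np.cos(a),np.sin(a)]))
im=cv2.imread("pics/side3.png");g=cv2.cvtColor(im,cv2.COLOR_BGR2GRAY)
print(g[244:256,324:342])
E
```

```text
[358.3  358.43 358.36 358.3  358.35 358.46 358.66 358.68 358.63 358.7
 358.8  358.81] [ 0.49966489 -0.0627583 ]
extrap y -0.0634276167472633 G [ 0.46273876 -0.06317578] line angle 1.0384199545653916
-174.16313370289564 ptr by centre [ 0.46309251 -0.06649696]
[[221 221 127  51  38  48  47  42  43 119 205 209 202 202 204 208 210  88]
 [217 204  69  41  38  48  49  34  69 204 207 206 203 203 206 203 212 140]
 [211 105  46  45  48  48  40  40 100 212 204 205 206 204 204 207 214 209]
 [158  58  41  48  45  43  40  61 171 207 202 205 206 188 186 205 211 212]
 [ 94  43  44  46  43  50  44  97 184 193 188 195 186 133 150 203 210 210]
 [ 64  29  46  41  53  50  77 126 141 147 134 132 127 156 192 169 205 211]
 [ 54  44  45  63 128 126 131 130 157 201 167 136  94  76  67  63 208 211]
 [ 35  39  44  87 208 192 150 116  83  69  58  60  50  47  33  58 208 213]
 [ 43  45  47  44  72  61  52  59  44  38  33  36  42  37  29  60 212 207]
 [ 42  50  42  34  39  38  39  39  43  39  38  40  32  43  28  66 208 205]
 [ 40  49  44  34  47  39  34  44  41  40  40  40  46  44  39  58 214 210]
 [ 45  45  48  44  40  43  46  42  44  42  44  42  42  44  34  68 214 208]]
```

The tab is at green to about 1 to 3 mm in both views, well within 8 mm. Next I press the key.

Call:
{"fn": "arm_command", "kwargs": {"targets": [[[0, 0, 0, 0.1, -0.25, -3, 0], [0, 0, 0, 0.1, -0.25, -6, 0], [0, 0, 0, 0.1, -0.25, -9, 0], [0, 0, 0, 0.1, -0.25, -11.5, 0], [0, 0, 0, 0.1, -0.25, -11.8, 0], [0, 0, 0, 0.1, -0.25, -11.8, 0]]]}}

```text
clock: 9.3
tool_pos: [0.5032, 0.1394, 0.1005]
orientation: [179.9, 0.2, 4.1]
force: [0.7, 0.1, -0.5]
opening: 0.0004
```

Call:
{"fn": "arm_command", "kwargs": {"targets": [[[0, 0, 0, 0.1, 0.5, 0, 0], [0, 0, 0, 0.1, 0.5, 0, 0], [0, 0, 0, 0.1, 0.5, -0.5, 0], [0, 0, 0, 0.1, 0.5, -0.9, 0], [0, 0, 0, 0.1, 0.5, -1.2, 0], [0, 0, 0, 0.1, 0.5, -1.5, 0], [0, 0, 0, 0.1, 0.5, -1.5, 0]]]}}

```text
clock: 9.88
tool_pos: [0.5055, 0.1463, 0.0865]
orientation: [-180.0, -0.0, 4.2]
force: [-1.0, 1.1, 3.5]
opening: 0.0003
```

Force is 3.5 N at 5.5 mm down, so I push a little further to be sure, then rise.

Call:
{"fn": "arm_command", "kwargs": {"targets": [[[0, 0, 0, 0, 0, -0.15, 0], [0, 0, 0, 0, 0, -0.2, 0], [0, 0, 0, 0, 0, -0.2, 0], [0, 0, 0, 0, 0, -0.2, 0]]]}}

```text
clock: 10.22
tool_pos: [0.5056, 0.1463, 0.0861]
orientation: [-180.0, -0.1, 4.2]
force: [-5.7, 0.6, 15.2]
opening: 0.0009
```

Call:
{"fn": "arm_command", "kwargs": {"targets": [[[0, 0, 0, 0, 0, 0.5, 0], [0, 0, 0, 0, 0, 2, 0], [0, 0, 0, 0, 0, 5, 0], [0, 0, 0, 0, 0, 8, 0], [0, 0, 0, 0, 0, 11, 0], [0, 0, 0, 0, 3, 14, 0], [0, 0, 0, 0, 6, 14, 0], [0, 0, 0, 0, 6, 14, 0]]]}}

```text
clock: 10.88
tool_pos: [0.5063, 0.2098, 0.2267]
orientation: [-179.8, -0.2, 4.3]
force: [0.2, 0.3, -0.6]
opening: 0.0005
```

Call:
{"fn": "arm_command", "kwargs": {"targets": [[[0, 0, 0, -2, 3.5, 0, 0], [0, 0, 0, -4, 7, 0, 0], [0, 0, 0, -6, 10, 0, 0], [0, 0, 0, -8, 13, 0, 0], [0, 0, 0, -8, 13, 0, 0], [0, 0, 0, -8, 13, 0, 0]]]}}

```text
clock: 11.38
tool_pos: [0.4238, 0.337, 0.2241]
orientation: [179.9, 0.1, 4.4]
force: [0.2, -0.0, -0.1]
opening: 0.0
```

```bash
python3 - <<'E'
from h import *
o=ctrl.get_obs();print(o["tool_pos"],o["force"],o["qvel"])
a=ctrl.snapshot("top");b=ctrl.snapshot("side")
A=cv2.resize(a[130:270,240:420],None,fx=2.2,fy=2.2);B=cv2.resize(b[180:320,270:450],None,fx=2.2,fy=2.2)
cv2.imwrite("pics/f4.png",np.hstack([A,B]))
for n,s in(("top",a),("side",b)):
    for p in blobs(s,5,22,150,90):
        if np.hypot(*(p[1]-((270,228) if n=="top" else (317,206))))<12: print(n,p)
E
```

```text
[0.42383835 0.33697624 0.22408407] [ 0.17158411 -0.00092304 -0.10921085] [-2.37963306 -0.1858086  -0.32055288  0.21865065 -0.22590768  0.96348831]
top (np.int32(130), array([269.5       , 226.90769231]))
side (np.int32(81), array([316.13580247, 205.69135802]))
```

View pics/f4.png

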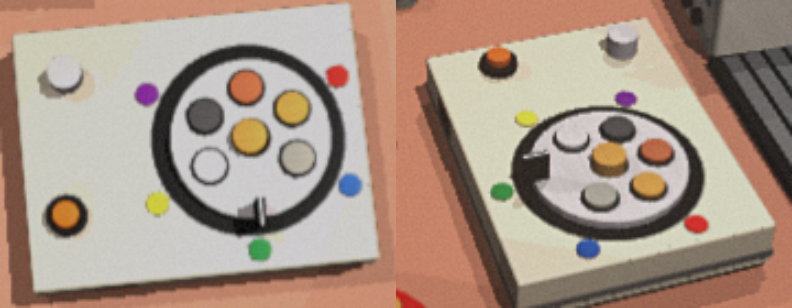

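The final views show the tab at green (crop (260,212) against (260,249)), the key back at its starting pixels, the carousel flat and the billet in place. The arm is clear, so I hand in.

```bash
python3 -c "
from plant import ctrl
print(ctrl.close_job())"
```

```text
the job is handed in; nothing more can be done
None
```

I turned the carousel about 162° counter-clockwise with the tab held loosely between the jaws. I closed them briefly to centre the tab at green, pressed the orange key, backed the arm clear and handed the job in at about 11.5 s. No verdict was reported.

- **Tab at green:** my estimates did not fully agree. Using the known carousel centre, the top view puts the pointer about 3.3 mm from green's centre. Extending the tab's white line in that view gives about 0.3 mm. The side view suggested roughly 1 mm off at the tab. All are within the 8 mm limit, so I did not correct it.
- **Key press:** the tool reached about 6 mm below the key's rest height with 15 N, so the key bottomed out. Afterwards its image was back at the starting pixels in both views, so it is up again.
- **Everything else:** the carousel looks flat and the billet is in place. I moved nothing else, but did not measure the other bystanders again. The arm stands clear at about 0.22 m height, with contact forces near zero.

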